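# Put the mate set away as one tower

## Robot

A 6-joint arm with a two-finger parallel gripper is mounted at the origin on the work surface. World frame = base frame: x ahead of the robot, y to its left, z up, the work surface at z = 0. Lengths are in mm, angles in degrees, forces in N, time in s.
With the tool pointing down it reaches from about 350 to 850 mm from the base axis. Payload 8.1 kg.
Tool frame: the origin (TCP) lies between the finger pads; the fingertips stand 14 mm ahead of it and the grasp point (between the pads) lies 5 mm behind it; z points along the fingers, x is the direction in which the jaws open and shut, and the axes are right-handed (so a half turn about z gives the same grasp; the last joint's range is limited). The gripper opens to 85 mm and grips with 20 to 120 N. Pads are 22 mm wide; open, the fingers measure 114 mm over their backs; the gripper's body (76 mm by 85 mm) begins 54 mm behind the grasp point. The pads swing forward as they close: fully open they stand 13 mm farther back than shut.
Start: joints at [65.008, 7.471, 85.268, -0, 87.261, -4.893], TCP at [206.168, 563.471, 245.292] pointing down, gripper open.
Joint ranges: [-169.43, 169.43], [-51.17, 129.36], [1.28, 143.12], [-76.62, 256.62], [0, 156.53], [-152.29, 152.29]. Speed limits (degrees/s): [136.94, 136.94, 159.86, 180, 180, 180].

## Interface

Orientations are given as [roll, pitch, yaw] about the fixed x, y, z axes, in that order (R = Rz(yaw) Ry(pitch) Rx(roll)).
In Python, from bench import r, vision, job gives the robot as it stands.
- The arm moves only by the tool send_rows, never from a script. Its arguments are lists of equal length, an entry for each row: "dp": the shift along the world's x, y, z in mm, a list of three; "rot": the turn, a rotation vector about the world's x, y, z in rad, a list of three. In form: {"dp": [[tx, ty, tz], ...], "rot": [[wx, wy, wz], ...]}. A call has 1 to 5 rows; each row is the pose to reach, as a shift and turn from the pose commanded when the call began; what a row does not reach only later rows make up. A row lasts 1/8 s, in which the tool goes at most 62.5 mm and 10.7 degrees, less where a joint would pass 70% of its speed; a pose out of reach is approached as far as the arm can. A call with a gripper value outside its range is refused whole. "jaw" is the finger opening in mm, from 0 to 85.4, set as the call begins (left out, the last holds). The fingers move at their own pace and stop on an object; "force" is the grip in N (left out, the last holds). Time passes only in rows, so rows that repeat a pose let the fingers close. It gives the time, the measured TCP pose, the force and the opening at its end, in the units of the state.
- r.sense(): the state, without advancing time (a new reading comes with each control period).
- vision.snapshot(name): name is "scene" or "top"; returns a dict with "pixels" (384x512x3 uint8, red, green, blue), "depth" (384x512 float32, mm along the optical axis (not along the pixel's ray), 0 where there is no reading), "intrinsics" (3x3 intrinsics, pixels), "world_from_camera" (4x4, takes a point from camera to world coordinates). Camera axes: x right, y down, z forward; pixel columns grow to the right and rows downward; lengths in mm; the calibration is good to about 2 mm. A picture is of the moment at which its call begins.
- job.hand_in(): hands the job in, once; it reports no verdict.
The state is a dict: "time": time; "joint_pos": joint angles; "qd": joint speeds; "joint_efforts": joint torques, N m; "tool_pos": TCP position; "tcp_rot": TCP orientation; "ft_force": force on the tool from outside, world axes, zero at the start; "wrist_torque": the same for the moment, N m; "finger_gap": finger opening in mm.
Only numpy, scipy, OpenCV 4.12 (cv2) and the standard library are available. Lean on these libraries where they do the work, as an engineer would, in place of code of your own. Each camera call takes 0.05 s, during which the arm holds its last target.

## Task

Put the mate set away as one tower on the round cork mat, one piece at a time from the bottom up: first the wide low tea tin in the middle of the mat, then the narrower, taller tin centred on its lid, then the wooden ring stand lying flat and centred on that tin, and last the ceramic mate gourd, mouth up, with its foot down inside the ring. Never tip the gourd over, leave the two bottles, the sugar jar and the bombilla where they are, and let the finished tower stand by itself.

Things in the scene. Friction and masses are not known exactly. Their poses are not given: they have to be found in the camera images.
- mat_top (a point): Centre of the upper face of the round cork mat, the place for the tower: a fixed disc 92 mm in diameter and 6 mm thick, its upper face 6 mm above the white shelf.
- wide_tin_mid (a point): Centre (24 mm above its base) of the wide low tea tin: a closed plain aluminium cylinder, 68 mm in diameter, 48 mm high, flat lid, about 200 g. Stands upright, z axis up. Bottom piece of the tower.
- tall_tin_mid (a point): Centre (30 mm above its base) of the narrower, taller tin: a closed plain aluminium cylinder, 56 mm in diameter, 60 mm high, flat lid, about 160 g. Stands upright, z axis up. Second piece.
- stand_mid (a point): Centre (11 mm above its base, in the middle of the hole) of the wooden ring stand: a flat ring lying on the shelf, outer diameter 58 mm, hole 47 mm right through, 22 mm high, about 35 g, z axis up. Either face may be up. Grip it across its outside. Third piece.
- gourd_mid (a point): Centre (on the axis, half-way up) of the terracotta ceramic mate gourd, 92 mm high, open mouth up, 190 g, z axis up. Foot 31 mm in diameter, 26 mm high; belly 62 mm wide, widest 50 to 60 mm above the foot's underside; mouth 51 mm. Top piece: its foot stands inside the ring on the tall tin's lid, 8 mm of play all round, belly just above the ring.
- bottle1_mid (a point): Centre (100 mm up) of an empty cloudy clear plastic bottle with a white twist cap, 66 mm in diameter, 200 mm high, 35 g, easily knocked over. Stands to the robot's left, the nearer one of two. Leave it alone.
- bottle2_mid (a point): Centre (100 mm up) of the other empty cloudy clear plastic bottle with a white twist cap, same size and weight, standing beyond the first, farther from the robot. Leave it alone.
- sugar_jar_mid (a point): Centre (about 43 mm up) of the small glass sugar jar with its steel lid closed, 62 mm in diameter, 85 mm high, 250 g, standing far to the robot's right. Leave it alone.
- bombilla_mid (a point): Middle of the stainless steel bombilla (drinking straw), lying flat near the far edge: about 190 mm long along its x axis, 8 mm thick. Leave it alone.

How it is judged:
By the outcome, as a careful person would: the job done as asked, in the order asked, and still so for the second after the job is handed in, with the robot touching nothing.
It also fails if it takes over 112 s, if anything falls off the work surface, if the arm or the gripper's body presses on something with over 40 N, if the wrist force passes 120 N, or if a joint passes its speed limit or range.

## Working session

There is one attempt and no reset: what is moved stays moved. The work goes in short steps, Python scripts to look and compute and a tool call to move; the robot and the scene stay as the last step left them, time stands still between calls to the robot, and variables do not carry over. Pictures are saved under pics/ and viewed, and the job is handed in when it is done.

Besides the shell and the picture viewer there is one more tool, called after "Call:" as name(argument=value, ...) on one line, values as JSON. send_rows: Moves the arm, as the interface text tells. Its arguments: {"type":"object","properties":{"dp":{"type":"array"},"rot":{"type":"array"},"jaw":{"type":"number"},"force":{"type":"number"}},"required":["dp","rot"]}

```bash
mkdir -p pics; ls
cat > h.py <<'E'
import numpy as np, cv2
from bench import r, vision, job
def snap(n,f,crop=None,s=1):
    d=vision.snapshot(n); im=d["pixels"][:,:,::-1]
    if crop: x0,y0,x1,y1=crop; im=im[y0:y1,x0:x1]
    if s!=1: im=cv2.resize(im,None,fx=s,fy=s,interpolation=cv2.INTER_CUBIC)
    cv2.imwrite("pics/"+f,im); return d
def cloud(d):
    K=d["intrinsics"];T=d["world_from_camera"];z=d["depth"]
    v,u=np.mgrid[:z.shape[0],:z.shape[1]]
    p=np.stack([(u-K[0,2])/K[0,0]*z,(v-K[1,2])/K[1,1]*z,z],-1)
    return p@T[:3,:3].T+T[:3,3], z>0
E
python3 - <<'E'
from h import *
np.set_printoptions(precision=2,suppress=True)
for n in("scene","top"):
    d=snap(n,n+"0.png",s=1.5); np.savez(n+"0.npz",**d)
    print(n,d["intrinsics"],d["world_from_camera"])
print(r.sense())
E
```

```text
pics
scene [[389.93   0.   263.53]
 [  0.   389.93 191.96]
 [  0.     0.     1.  ]] [[ -0.83   0.45  -0.33 961.16]
 [  0.56   0.66  -0.5  502.33]
 [ -0.01  -0.6   -0.8  882.2 ]
 [  0.     0.     0.     1.  ]]
top [[443.93   0.   257.69]
 [  0.   443.93 190.29]
 [  0.     0.     1.  ]] [[   0.02   -0.99    0.17  455.97]
 [  -1.     -0.02   -0.01   11.99]
 [   0.01   -0.17   -0.99 1097.57]
 [   0.      0.      0.      1.  ]]
{'time': 0.1, 'joint_pos': array([65.01,  7.51, 85.32, -0.  , 87.26, -4.89]), 'qd': array([-0.11, -0.13, -0.19, -0.03,  0.13, -0.14]), 'joint_efforts': array([  0.  , -57.1 , -50.19,  -0.  ,   0.01,   0.  ]), 'tool_pos': array([205.96, 563.04, 244.35]), 'tcp_rot': array([-179.99,    0.1 ,   69.9 ]), 'ft_force': array([ 0.26, -0.06, -0.55]), 'wrist_torque': array([-0.03,  0.02,  0.01]), 'finger_gap': 85.26857187677257}
```

View pics/top0.png

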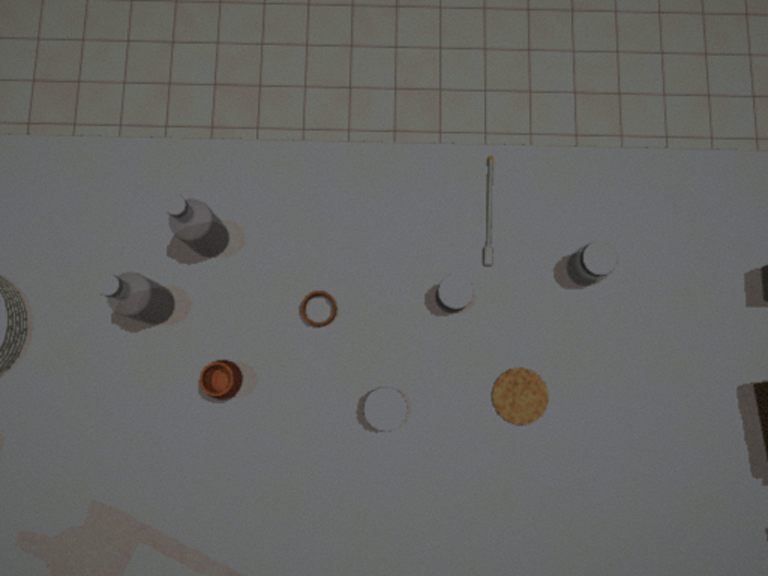

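View pics/scene0.png

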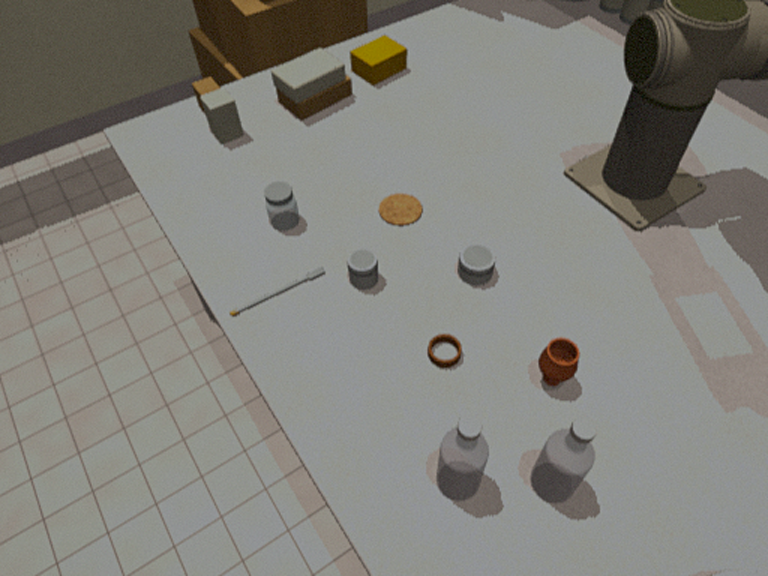

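The top view (1.5×) shows the wide tin at (385,409), tall tin (455,293), ring (318,309), gourd (220,380), mat (520,396), jar (599,261) and bottles at the left. Next I'll measure them with depth and silhouettes.

```bash
cat >> h.py <<'E'
def circ(P):
    (c,rr)=cv2.minEnclosingCircle(P[:,:2].astype(np.float32))
    return np.round(c,1),round(rr,1)
def fit(P,rad):
    from scipy.optimize import least_squares
    c=P[:,:2].mean(0)
    return c
def near(d,xy,R,zlo,zhi):
    C,m=cloud(d); m=m&(np.hypot(C[...,0]-xy[0],C[...,1]-xy[1])<R)&(C[...,2]>zlo)&(C[...,2]<zhi)
    return C[m],m
E
python3 - <<'E'
from h import *
np.set_printoptions(precision=1,suppress=True)
for n in("top","scene"):
    d=dict(np.load(n+"0.npz")); C,m=cloud(d)
    if n=="top":
        seeds={k:C[int(v/1.5),int(u/1.5)] for k,(u,v) in dict(mat=(520,396),wide=(385,409),tall=(455,293),ring=(318,325),gourd=(220,380),jar=(599,261),b1=(130,290),b2=(195,222)).items()}
        for k,s in seeds.items(): print(k,s)
    zr=dict(mat=(3,9),wide=(43,53),tall=(54,65),ring=(17,27),gourd=(84,98),jar=(78,92),b1=(90,220),b2=(90,220))
    print(n,"table z",np.median(C[(m)&(abs(C[...,0]-450)<150)&(abs(C[...,1])<200)][:,2]))
    for k,(a,b) in zr.items():
        P,_=near(d,seeds[k],60 if k!="mat" else 80,a,b)
        if len(P)<5: print(k,len(P));continue
        print(k,len(P),"mean",P.mean(0),"mid",(P.min(0)+P.max(0))/2,"ext",np.ptp(P,0),"medz",np.median(P[:,2]),circ(P))
E
```

```text
mat [ 467.1 -215.6    6.4]
wide [444.7   3.2  47.9]
tall [ 626.5 -105.2   58.2]
ring [576.5 112.3  22.4]
gourd [484.2 262.6  40.4]
jar [ 676.1 -326.9   85. ]
b1 [606.4 371.6 153.9]
b2 [709.6 286.1 147. ]
top table z -0.35042259497765826
mat 1059 mean [ 466.9 -217.     5.5] mid [ 467.8 -217.2    6. ] ext [153.8 148.7   6. ] medz 5.529734607415321 (array([ 468. , -219.5]), 79.1)
wide 663 mean [443.7   2.4  47.7] mid [443.7   3.1  48. ] ext [66.7 65.4  9.5] medz 47.69947250097516 (array([443.8,   2.2]), 33.7)
tall 421 mean [ 628.5 -105.2   59.7] mid [ 629.  -105.1   59.5] ext [53.8 53.1 10.9] medz 59.63972049119593 (array([ 628.6, -105.2]), 27.6)
ring 154 mean [603.  114.7  21.2] mid [603.7 114.5  21.4] ext [54.9 56.7  8.8] medz 21.133102041566758 (array([603.7, 113.9]), 29.0)
gourd 145 mean [484.  255.6  90.9] mid [485.1 254.8  90.5] ext [49.  50.  12.3] medz 91.24981683945714 (array([484. , 255.3]), 25.8)
jar 428 mean [ 681.  -327.3   84.3] mid [ 681.  -327.5   83.5] ext [53.5 53.6 11. ] medz 84.3752133669143 (array([ 681.6, -328.7]), 28.1)
b1 920 mean [601.2 373.8 147.4] mid [604.8 3
[... 646 characters left out ...]
([ 630.1, -108.5]), 29.6)
ring 143 mean [603.7 113.4  21. ] mid [603.2 112.8  21.2] ext [57.6 56.7  8.1] medz 20.963349778871134 (array([603.7, 112.2]), 29.4)
gourd 154 mean [485.  254.2  89.8] mid [484.1 253.9  89.3] ext [50.7 50.2 10.2] medz 90.36976237394236 (array([483.9, 255. ]), 26.7)
jar 214 mean [ 682.9 -327.    84.4] mid [ 682.  -328.7   83.6] ext [54.2 54.5 11.1] medz 84.63309956568924 (array([ 681.8, -329.5]), 28.2)
b1 1182 mean [616.4 387.5 146.1] mid [607.6 383.7 146.2] ext [ 60.1  64.4 112.3] medz 138.33638835901627 (array([606.2, 383.7]), 32.8)
b2 1084 mean [728.7 308.4 146.8] mid [720.2 301.6 146.6] ext [ 64.5  64.4 113. ] medz 138.63647126090297 (array([720. , 300.9]), 33.1)
```

Run:
```python
from h import *
for n in("top","scene"):
    d=dict(np.load(n+"0.npz")); C,m=cloud(d)
    hsv=cv2.cvtColor(d["pixels"],cv2.COLOR_RGB2HSV)
    mm=m&(hsv[...,1]>90)&(np.hypot(C[...,0]-467,C[...,1]+217)<70)
    mm=cv2.morphologyEx(mm.astype(np.uint8),cv2.MORPH_OPEN,np.ones((3,3)))>0
    P=C[mm]; print(n,len(P),P.mean(0),(P.min(0)+P.max(0))/2,circ(P))
```

```text
top 1080 [ 467.5036155  -216.22073413    5.53340976] [ 467.39683091 -215.87879348    5.26398425] (array([ 468. , -216.1]), 45.2)
scene 466 [ 469.61164072 -214.98113456    5.60845274] [ 468.02920445 -217.25005051    5.1597586 ] (array([ 467.4, -217.3]), 45.5)
```

Call:
send_rows(dp=[[20,-60,0],[45,-115,0],[70,-170,0],[95,-225,0],[120,-280,0]], rot=[[0,0,0],[0,0,0],[0,0,0],[0,0,0],[0,0,0]], jaw=85.4, force=40)

```text
time: 0.72
tool_pos: [326.4, 281.6, 245.0]
tcp_rot: [180.0, 0.0, 69.9]
ft_force: [1.3, -0.4, -0.2]
finger_gap: 85.5
```

Call:
send_rows(dp=[[24,-57,0],[48,-113,0],[72,-170,0],[96,-226,0],[118,-281,0]], rot=[[0,0,0],[0,0,0],[0,0,0],[0,0,0],[0,0,0]])

```text
time: 1.35
tool_pos: [444.4, 0.4, 245.1]
tcp_rot: [180.0, -0.0, 69.9]
ft_force: [1.4, 0.6, -0.6]
finger_gap: 85.5
```

Call:
send_rows(dp=[[0,0,-40],[0,0,-80],[0,0,-120],[0,0,-140],[0,0,-140]], rot=[[0,0,0],[0,0,0],[0,0,0],[0,0,0],[0,0,0]])

```text
time: 1.98
tool_pos: [442.2, 2.7, 103.2]
tcp_rot: [-179.7, 0.1, 69.9]
ft_force: [0.1, 0.0, 0.0]
finger_gap: 85.0
```

Run:
```python
from h import *
d=snap("top","top1.png",(150,150,350,350),3); np.savez("top1.npz",**d)
d=snap("scene","scene1.png",(230,90,430,240),4); np.savez("scene1.npz",**d)
s=r.sense();print(s["tool_pos"],s["tcp_rot"],s["ft_force"],s["joint_pos"])
```

```text
[444.39594464   2.45151777 105.89409552] [ 1.79985907e+02 -3.04903280e-03  6.99027022e+01] [-0.00994313 -1.40207468 -0.26143129] [-6.29939701e+00 -1.06742862e+01  1.18057271e+02 -4.19343910e-04
  7.26026012e+01 -7.62019735e+01]
```

View pics/scene1.png

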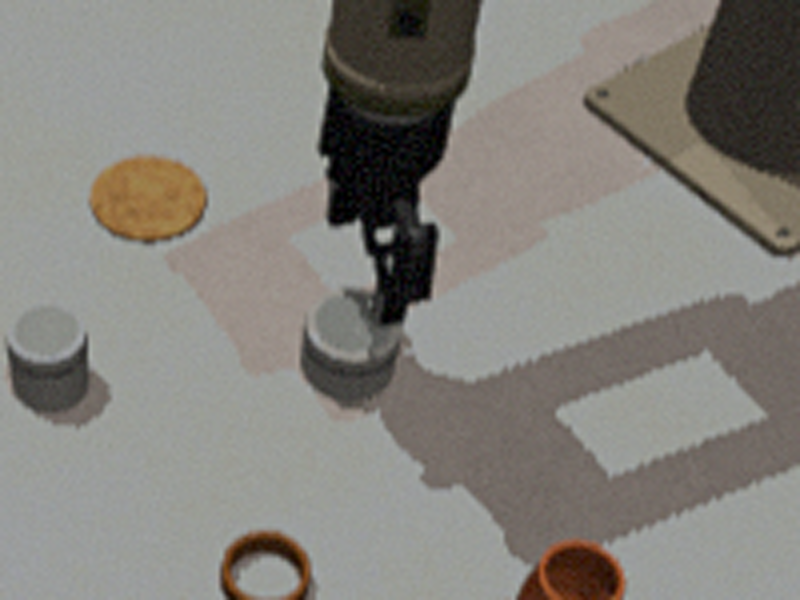

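View pics/top1.png

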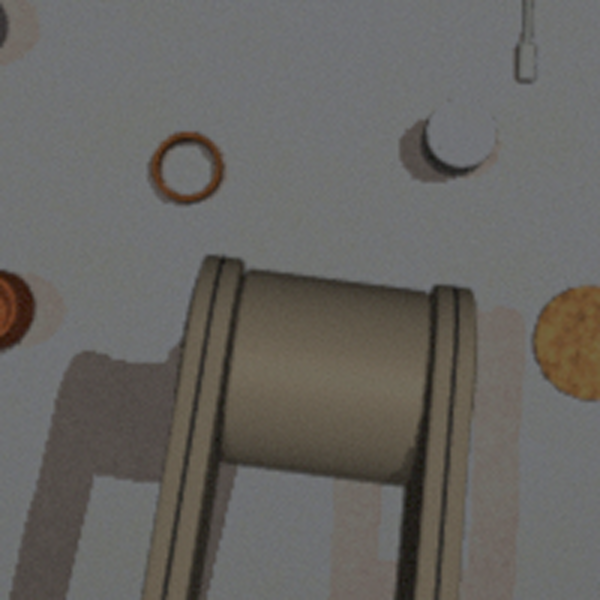

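The scene crop shows the near finger at about (392,320), just above the wide tin's rim. The wrist hides the grasp in the top view. I'll find the fingertip position in the cloud.

Run:
```python
from h import *
np.set_printoptions(precision=1,suppress=True)
d=dict(np.load("scene1.npz")); C,m=cloud(d)
px=d["pixels"].max(-1)
for y in range(158,174,2):
    row=[(u,C[y,u].round(0).tolist()) for u in range(322,340,3) if m[y,u] and px[y,u]<60]
    print(y,row)
```

```text
158 [(325, [471.0, 45.0, 156.0]), (328, [477.0, 60.0, 173.0]), (331, [474.0, 67.0, 178.0]), (334, [467.0, 70.0, 176.0]), (337, [460.0, 73.0, 174.0])]
160 [(325, [473.0, 47.0, 152.0]), (328, [479.0, 63.0, 170.0]), (331, [466.0, 60.0, 159.0]), (334, [459.0, 64.0, 159.0]), (337, [460.0, 75.0, 169.0])]
162 [(325, [475.0, 50.0, 148.0]), (328, [480.0, 65.0, 165.0]), (331, [470.0, 66.0, 160.0]), (334, [464.0, 70.0, 159.0]), (337, [459.0, 75.0, 161.0])]
164 [(325, [468.0, 45.0, 131.0]), (328, [480.0, 67.0, 159.0]), (331, [473.0, 70.0, 158.0]), (334, [466.0, 73.0, 156.0])]
166 [(325, [467.0, 46.0, 123.0]), (328, [466.0, 55.0, 131.0]), (331, [455.0, 55.0, 124.0])]
168 [(325, [468.0, 48.0, 118.0]), (328, [463.0, 53.0, 120.0])]
170 [(325, [469.0, 50.0, 113.0]), (328, [462.0, 53.0, 112.0])]
172 []
```

Call:
send_rows(dp=[[0,0,-30],[0,0,-60],[0,0,-80],[0,0,-89],[0,0,-89]], rot=[[0,0,0],[0,0,0],[0,0,0],[0,0,0],[0,0,0]])

```text
time: 2.7
tool_pos: [444.7, 2.4, 16.9]
tcp_rot: [180.0, -0.0, 69.9]
ft_force: [-0.3, 0.0, -0.2]
finger_gap: 85.8
```

Call:
send_rows(dp=[[0,0,0],[0,0,0],[0,0,0],[0,0,0],[0,0,0]], rot=[[0,0,0],[0,0,0],[0,0,0],[0,0,0],[0,0,0]], jaw=60, force=40)

```text
time: 3.32
tool_pos: [445.5, 2.2, 17.9]
tcp_rot: [179.9, -0.0, 69.9]
ft_force: [-2.3, -0.8, 6.1]
finger_gap: 67.5
```

Call:
send_rows(dp=[[0,0,5],[0,0,30],[0,0,65],[0,0,100],[0,0,100]], rot=[[0,0,0],[0,0,0],[0,0,0],[0,0,0],[0,0,0]])

```text
time: 3.95
tool_pos: [446.6, 2.3, 119.8]
tcp_rot: [179.6, -0.1, 69.9]
ft_force: [-0.3, -0.4, -2.1]
finger_gap: 67.4
```

Call:
send_rows(dp=[[3,-40,0],[7,-85,0],[12,-130,0],[18,-175,0],[23,-205,0]], rot=[[0,0,0],[0,0,0],[0,0,0],[0,0,0],[0,0,0]])

```text
time: 4.58
tool_pos: [466.3, -204.1, 114.8]
tcp_rot: [-179.9, -0.0, 69.8]
ft_force: [0.3, 0.2, -2.0]
finger_gap: 67.2
```

Call:
send_rows(dp=[[0,-12,0],[0,-13,0],[0,-13,0],[0,-13,0],[0,-13,0]], rot=[[0,0,0],[0,0,0],[0,0,0],[0,0,0],[0,0,0]])

```text
time: 5.2
tool_pos: [467.3, -214.8, 116.4]
tcp_rot: [180.0, -0.0, 70.0]
ft_force: [0.2, -0.1, -1.7]
finger_gap: 67.5
```

Run:
```python
from h import *
np.set_printoptions(precision=1,suppress=True)
d=snap("scene","scene2.png",(200,60,400,210),4); np.savez("scene2.npz",**d)
s=r.sense();print(s["tool_pos"],s["tcp_rot"],s["ft_force"],s["finger_gap"])
P,m=near(d,(467,-217),60,90,140)
for z in range(88,150,4):
    q=P[(P[:,2]>=z)&(P[:,2]<z+4)]; print(z,len(q),q.min(0) if len(q) else'',q.max(0) if len(q) else '')
```

```text
[ 467.3 -215.   116.4] [180.    0.   69.9] [-0.7  0.3 -1.5] 67.37698134310098
88 0  
92 0  
96 6 [ 448.4 -206.2   97.4] [ 495.4 -183.5   99.9]
100 22 [ 440.2 -219.6  100.3] [ 501.1 -180.   103.8]
104 14 [ 447.6 -231.8  104.1] [ 500.4 -182.4  107.5]
108 18 [ 441.2 -220.2  108.1] [ 500.  -176.6  111.8]
112 22 [ 440.8 -229.7  112. ] [ 501.4 -174.   115.8]
116 27 [ 449.1 -226.8  116. ] [ 499.8 -171.7  119.9]
120 22 [ 442.  -229.9  120. ] [ 500.7 -170.3  124. ]
124 18 [ 450.7 -220.9  124.3] [ 499.2 -168.9  128. ]
128 19 [ 445.  -214.5  128.4] [ 500.5 -168.8  131.9]
132 21 [ 443.2 -227.8  132. ] [ 501.  -170.9  136. ]
136 25 [ 443.2 -229.5  136. ] [ 500.9 -170.8  139.8]
140 0  
144 0  
148 0
```

View pics/scene2.png

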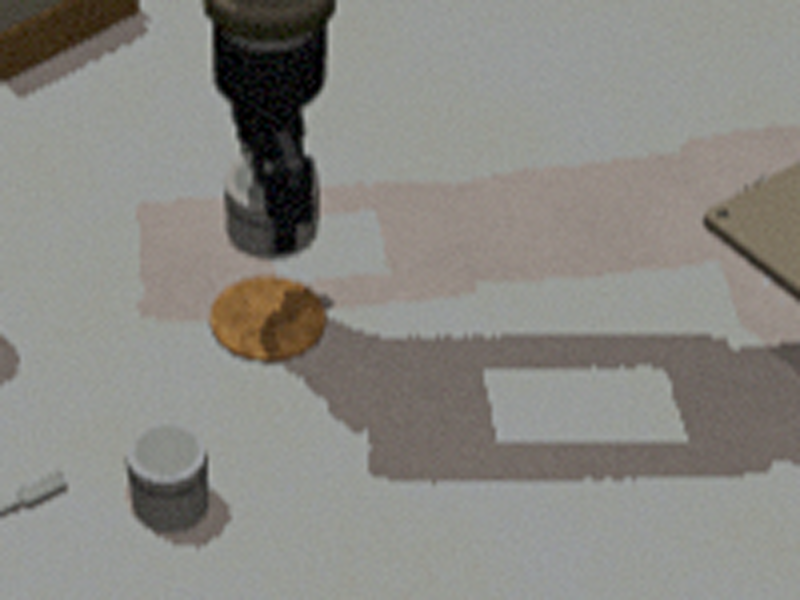

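The tin hangs upright at (270,205), above the mat at (268,318). Now I'll lower it.

Call:
send_rows(dp=[[0,-1,-35],[0,-1,-65],[0,-1,-82],[0,-1,-90],[0,-1,-92]], rot=[[0,0,0],[0,0,0],[0,0,0],[0,0,0],[0,0,0]])

```text
time: 5.88
tool_pos: [467.5, -216.6, 24.5]
tcp_rot: [180.0, 0.0, 69.9]
ft_force: [0.2, 0.5, -1.1]
finger_gap: 67.0
```

Call:
send_rows(dp=[[0,0,-1],[0,0,-1.5],[0,0,-2],[0,0,-2],[0,0,-2]], rot=[[0,0,0],[0,0,0],[0,0,0],[0,0,0],[0,0,0]])

```text
time: 6.5
tool_pos: [467.9, -216.9, 23.9]
tcp_rot: [179.9, 0.0, 69.9]
ft_force: [-4.3, 3.0, 8.3]
finger_gap: 67.2
```

Contact force is 8 N, so it's seated. I'll open the jaws and lift.

Call:
send_rows(dp=[[0,0,0],[0,0,0],[0,0,0],[0,0,0],[0,0,0]], rot=[[0,0,0],[0,0,0],[0,0,0],[0,0,0],[0,0,0]], jaw=85.4)

```text
time: 7.12
tool_pos: [467.1, -216.5, 22.2]
tcp_rot: [-180.0, 0.0, 69.9]
ft_force: [-0.3, -0.2, 0.1]
finger_gap: 85.5
```

Call:
send_rows(dp=[[0,0,20],[0,0,60],[0,0,110],[0,0,150],[0,0,150]], rot=[[0,0,0],[0,0,0],[0,0,0],[0,0,0],[0,0,0]])

```text
time: 7.75
tool_pos: [469.5, -217.9, 176.8]
tcp_rot: [179.6, 0.1, 69.9]
ft_force: [0.3, 0.0, -0.3]
finger_gap: 85.6
```

Call:
send_rows(dp=[[40,28,0],[80,55,0],[120,82,0],[155,106,0],[161,111,0]], rot=[[0,0,0],[0,0,0],[0,0,0],[0,0,0],[0,0,0]])

```text
time: 8.38
tool_pos: [628.9, -103.5, 170.2]
tcp_rot: [-179.9, -0.0, 70.0]
ft_force: [-0.6, 0.1, 0.3]
finger_gap: 85.5
```

Run:
```python
from h import *
np.set_printoptions(precision=1,suppress=True)
s=r.sense();print(s["tool_pos"],s["tcp_rot"],s["ft_force"],s["finger_gap"])
for n in("scene","top"):
    d=snap(n,n+"3.png",s=1.5)
    P,m=near(d,(467,-217),60,50,58); print(n,len(P),P.mean(0),circ(P))
    C,m=cloud(d)
    hsv=cv2.cvtColor(d["pixels"],cv2.COLOR_RGB2HSV)
    mm=m&(hsv[...,1]>90)&(np.hypot(C[...,0]-467,C[...,1]+217)<70)
    mm=cv2.morphologyEx(mm.astype(np.uint8),cv2.MORPH_OPEN,np.ones((2,2)))>0
    print("mat",circ(C[mm]))
```

```text
[ 628.9 -103.5  170.2] [-179.9   -0.    70. ] [-0.6  0.1  0.3] 85.5113060943631
scene 281 [ 468.6 -214.9   53.9] (array([ 469.1, -216.8]), 35.9)
mat (array([ 467.6, -211. ]), 46.1)
top 127 [ 474.7 -192.1   53.5] (array([ 476.6, -195.2]), 24.2)
mat (array([ 494.3, -164.5]), 54.2)
```

View pics/top3.png

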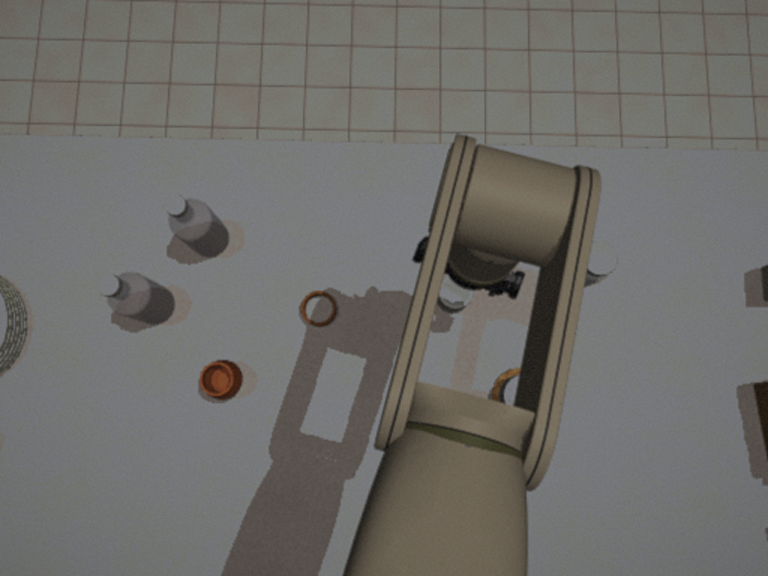

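The wide tin stands centred, at about (467.5, -216). The top view is partly hidden by the arm. Next I'll descend on the tall tin.

Call:
send_rows(dp=[[0.5,0.5,-45],[0.5,0.5,-90],[0.5,0.5,-125],[0.5,0.5,-147],[0.5,0.5,-148]], rot=[[0,0,0],[0,0,0],[0,0,0],[0,0,0],[0,0,0]])

```text
time: 9.1
tool_pos: [626.7, -105.3, 22.4]
tcp_rot: [-179.8, 0.0, 69.9]
ft_force: [-0.8, 0.0, 0.1]
finger_gap: 85.3
```

Call:
send_rows(dp=[[0,0,0],[0,0,0],[0,0,0],[0,0,0],[0,0,0]], rot=[[0,0,0],[0,0,0],[0,0,0],[0,0,0],[0,0,0]], jaw=48)

```text
time: 9.72
tool_pos: [630.4, -105.6, 26.8]
tcp_rot: [179.8, -0.0, 69.9]
ft_force: [-0.8, 0.0, 6.0]
finger_gap: 55.2
```

Call:
send_rows(dp=[[0,0,0],[0,0,0],[0,0,5],[0,0,30],[0,0,60]], rot=[[0,0,0],[0,0,0],[0,0,0],[0,0,0],[0,0,0]])

```text
time: 10.35
tool_pos: [627.8, -104.7, 84.3]
tcp_rot: [-179.9, 0.0, 69.9]
ft_force: [0.2, -0.0, -1.0]
finger_gap: 55.1
```

Call:
send_rows(dp=[[0,0,30],[0,0,60],[-35,-25,60],[-75,-52,60],[-115,-79,60]], rot=[[0,0,0],[0,0,0],[0,0,0],[0,0,0],[0,0,0]])

```text
time: 10.98
tool_pos: [512.5, -184.5, 144.6]
tcp_rot: [180.0, 0.0, 69.9]
ft_force: [0.3, 0.2, -2.2]
finger_gap: 55.1
```

Call:
send_rows(dp=[[-30,-20.5,0],[-44,-30.5,0],[-46.5,-32.5,0],[-46.5,-32.5,0],[-46.5,-32.5,0]], rot=[[0,0,0],[0,0,0],[0,0,0],[0,0,0],[0,0,0]])

```text
time: 11.6
tool_pos: [468.0, -215.9, 144.3]
tcp_rot: [180.0, -0.0, 70.0]
ft_force: [-0.7, -0.1, -2.2]
finger_gap: 55.3
```

Run:
```python
from h import *
np.set_printoptions(precision=1,suppress=True)
d=snap("scene","scene4.png",(200,60,400,210),4)
d=snap("top","top4.png",(250,180,450,330),4)
s=r.sense();print(s["tool_pos"],s["tcp_rot"],s["ft_force"],s["finger_gap"])
```

```text
[ 467.8 -216.   144.2] [-180.   -0.   70.] [ 0.4 -0.2 -1.9] 55.23866960403284
```

View pics/scene4.png

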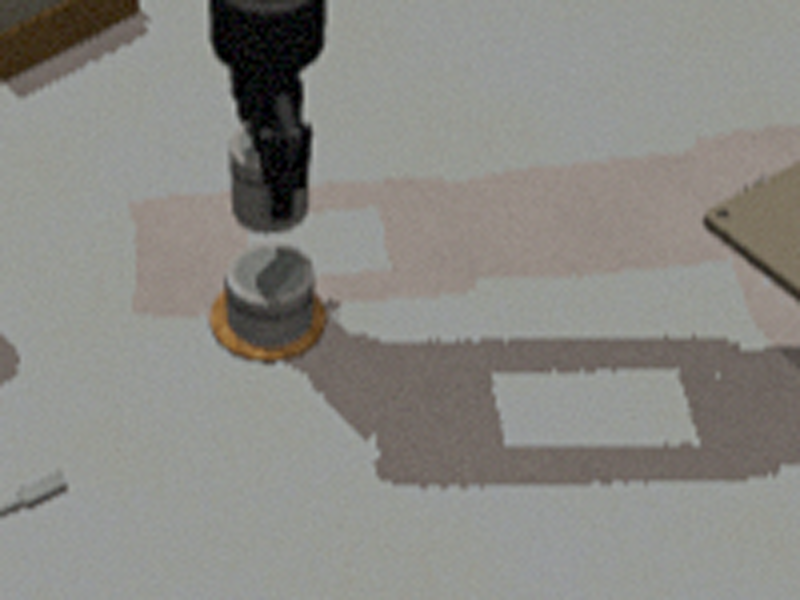

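The tall tin (270,195) hangs upright and centred over the wide tin (270,285), which sits in the middle of the mat. Lowering now.

Call:
send_rows(dp=[[0,0,-25],[0,0,-48],[0,0,-60],[0,0,-64],[0,0,-64]], rot=[[0,0,0],[0,0,0],[0,0,0],[0,0,0],[0,0,0]])

```text
time: 12.32
tool_pos: [467.9, -216.6, 81.2]
tcp_rot: [179.9, 0.0, 69.9]
ft_force: [-0.2, -0.8, -0.7]
finger_gap: 55.1
```

Call:
send_rows(dp=[[0,0,-1],[0,0,-2],[0,0,-2.5],[0,0,-2.5],[0,0,-2.5]], rot=[[0,0,0],[0,0,0],[0,0,0],[0,0,0],[0,0,0]])

```text
time: 12.95
tool_pos: [468.3, -216.9, 80.8]
tcp_rot: [179.9, 0.0, 69.9]
ft_force: [-8.1, 5.6, 20.9]
finger_gap: 55.2
```

Call:
send_rows(dp=[[0,0,0.5],[0,0,1],[0,0,1.2],[0,0,1.2],[0,0,1.2]], rot=[[0,0,0],[0,0,0],[0,0,0],[0,0,0],[0,0,0]])

```text
time: 13.58
tool_pos: [468.1, -216.8, 80.8]
tcp_rot: [179.9, 0.0, 69.9]
ft_force: [-4.0, 2.9, 9.8]
finger_gap: 55.6
```

Call:
send_rows(dp=[[0,0,0],[0,0,0],[0,0,0],[0,0,0],[0,0,0]], rot=[[0,0,0],[0,0,0],[0,0,0],[0,0,0],[0,0,0]], jaw=85.4)

```text
time: 14.2
tool_pos: [467.1, -216.5, 78.9]
tcp_rot: [-180.0, -0.0, 69.9]
ft_force: [0.8, -0.7, -0.2]
finger_gap: 85.4
```

Call:
send_rows(dp=[[0,0,20],[0,0,60],[0,0,100],[0,0,100],[0,0,100]], rot=[[0,0,0],[0,0,0],[0,0,0],[0,0,0],[0,0,0]])

```text
time: 14.82
tool_pos: [467.0, -216.4, 178.5]
tcp_rot: [-180.0, -0.0, 69.9]
ft_force: [-0.2, -0.1, 0.1]
finger_gap: 85.4
```

Call:
send_rows(dp=[[19,46,0],[40,97,0],[62,150,0],[83,200,0],[104,250,0]], rot=[[0,0,0],[0,0,0],[0,0,0],[0,0,0],[0,0,0]])

```text
time: 15.45
tool_pos: [570.5, 35.3, 176.9]
tcp_rot: [-179.8, 0.1, 69.9]
ft_force: [0.1, -0.8, -0.3]
finger_gap: 85.5
```

Call:
send_rows(dp=[[18,45,-30],[31,77,-80],[32,80,-120],[32,80,-135],[32,80,-135]], rot=[[0,0,0],[0,0,0],[0,0,0],[0,0,0],[0,0,0]])

```text
time: 16.08
tool_pos: [601.6, 112.9, 42.2]
tcp_rot: [-179.8, 0.1, 69.9]
ft_force: [-0.3, -0.4, 0.3]
finger_gap: 85.2
```

Run:
```python
from h import *
np.set_printoptions(precision=1,suppress=True)
s=r.sense();print(s["tool_pos"],s["tcp_rot"],s["ft_force"],s["finger_gap"])
d=snap("top","top5.png",(180,150,400,310),3.5)
for n,z in (("w",(50,58)),("t",(109,118))):
    P,m=near(d,(467,-217),60,*z); print(n,len(P),P.mean(0),circ(P) if len(P) else'')
d=snap("scene","scene5.png",(230,100,430,250),4)
for n,z in (("w",(50,58)),("t",(109,118))):
    P,m=near(d,(467,-217),60,*z); print(n,len(P),P.mean(0),circ(P) if len(P) else'')
```

```text
[601.6 112.9  42.2] [-179.8    0.1   69.9] [-0.3 -0.4  0.3] 85.20498942244653
w 136 [ 464.8 -197.7   53.5] (array([ 466.8, -214. ]), 33.8)
t 508 [ 467.6 -214.2  113.5] (array([ 467.9, -214.4]), 27.9)
w 72 [ 485.6 -202.6   54.1] (array([ 471.5, -213.2]), 33.0)
t 81 [ 480.1 -224.1  113.6] (array([ 472.7, -218.5]), 28.5)
```

View pics/scene5.png

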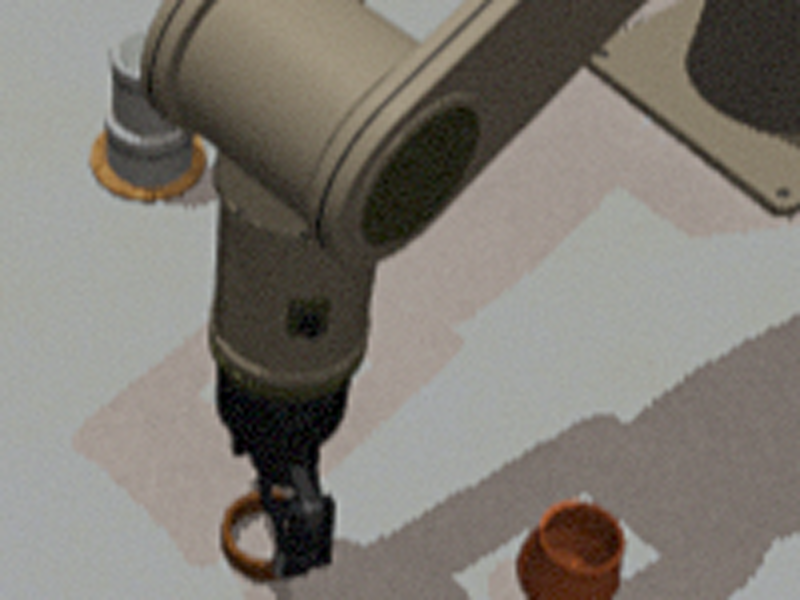

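View pics/top5.png

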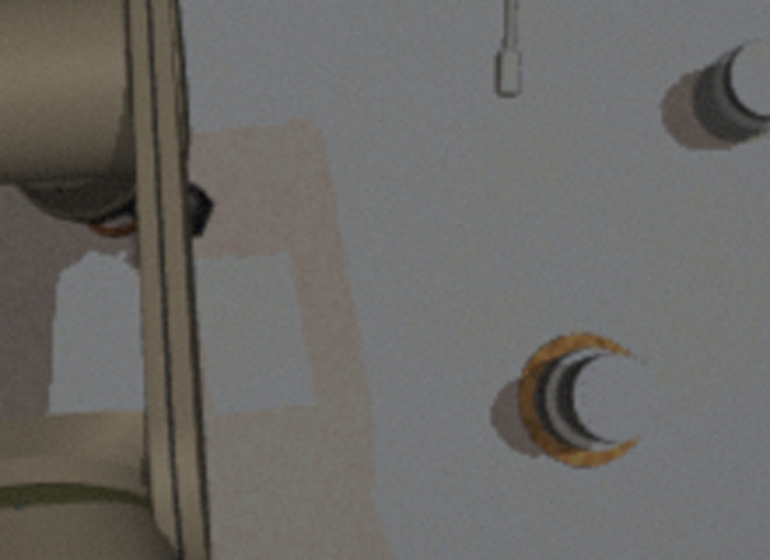

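The tower so far is concentric: in the top crop, the tall tin's lid is at (615,398) with the mat ring around it. The fingers straddle the wooden ring. I'll descend and grip.

Call:
send_rows(dp=[[0,0,-10],[0,0,-20],[0,0,-28],[0,0,-30],[0,0,-30]], rot=[[0,0,0],[0,0,0],[0,0,0],[0,0,0],[0,0,0]])

```text
time: 16.8
tool_pos: [603.0, 113.5, 13.7]
tcp_rot: [-180.0, 0.0, 69.9]
ft_force: [-0.4, 0.1, -0.3]
finger_gap: 85.2
```

Call:
send_rows(dp=[[0,0,0],[0,0,0],[0,0,0],[0,0,0],[0,0,0]], rot=[[0,0,0],[0,0,0],[0,0,0],[0,0,0],[0,0,0]], jaw=50, force=25)

```text
time: 17.42
tool_pos: [603.8, 113.6, 14.8]
tcp_rot: [179.9, -0.0, 69.9]
ft_force: [-1.7, 0.1, 5.9]
finger_gap: 57.1
```

Call:
send_rows(dp=[[0,0,0],[0,0,0],[0,0,0],[0,0,0],[0,0,0]], rot=[[0,0,0],[0,0,0],[0,0,0],[0,0,0],[0,0,0]])

```text
time: 18.05
tool_pos: [603.7, 113.5, 14.7]
tcp_rot: [179.9, -0.0, 69.9]
ft_force: [-0.9, -0.4, 5.6]
finger_gap: 57.2
```

Run:
```python
from h import *
d=snap("scene","scene6.png",(260,190,340,250),8)
```

```text
(no output)
```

View pics/scene6.png

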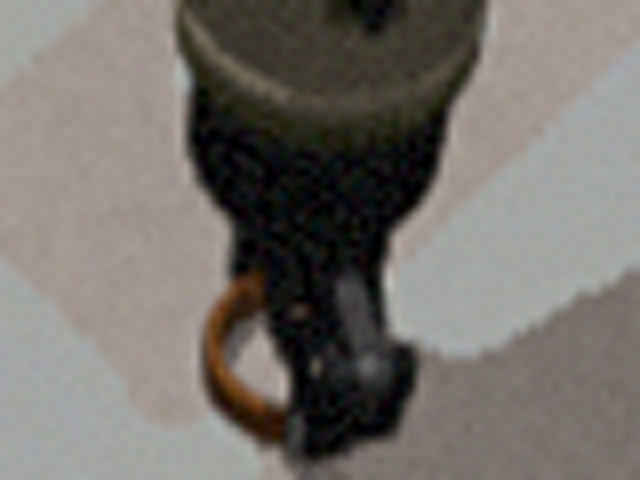

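The ring is gripped flat at (245,360). Lifting and carrying it.

Call:
send_rows(dp=[[0,0,5],[0,0,45],[0,0,90],[0,0,140],[0,0,166]], rot=[[0,0,0],[0,0,0],[0,0,0],[0,0,0],[0,0,0]])

```text
time: 18.73
tool_pos: [604.3, 113.6, 183.6]
tcp_rot: [179.8, -0.1, 69.9]
ft_force: [-0.3, 0.6, -0.9]
finger_gap: 56.8
```

Call:
send_rows(dp=[[-16,-40,0],[-37,-90,0],[-58,-140,0],[-78,-190,0],[-99,-240,0]], rot=[[0,0,0],[0,0,0],[0,0,0],[0,0,0],[0,0,0]])

```text
time: 19.35
tool_pos: [503.1, -127.9, 179.9]
tcp_rot: [-180.0, 0.0, 69.9]
ft_force: [1.2, -0.5, -0.3]
finger_gap: 57.1
```

Call:
send_rows(dp=[[-20,-50,0],[-33,-80,0],[-36.8,-89.2,0],[-36.8,-89.2,-15],[-36.8,-89.2,-25]], rot=[[0,0,0],[0,0,0],[0,0,0],[0,0,0],[0,0,0]])

```text
time: 19.98
tool_pos: [467.2, -214.4, 153.3]
tcp_rot: [-179.9, -0.0, 70.0]
ft_force: [-0.2, -0.5, -1.0]
finger_gap: 57.1
```

Call:
send_rows(dp=[[0,0,0],[0,0,0],[0,0,0]], rot=[[0,0,0],[0,0,0],[0,0,0]])

```text
time: 20.35
tool_pos: [467.8, -215.5, 155.4]
tcp_rot: [180.0, 0.0, 69.9]
ft_force: [-0.2, 0.4, -0.5]
finger_gap: 57.1
```

Run:
```python
from h import *
d=snap("scene","scene7.png",(220,60,320,150),6);np.savez("scene7.npz",**d)
d=snap("top","top7.png",(280,180,430,310),4)
```

```text
(no output)
```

View pics/scene7.png

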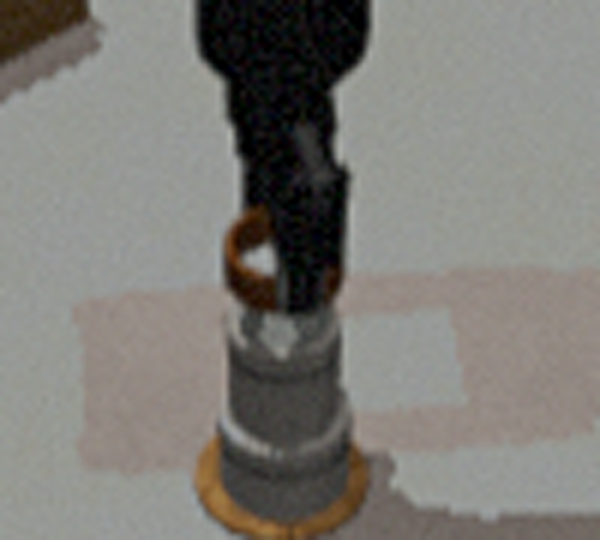

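The ring (x 225–343) is directly over the tall tin (x 228–340). Lowering.

Call:
send_rows(dp=[[0,0,-8],[0,0,-16],[0,0,-22],[0,0,-25],[0,0,-26]], rot=[[0,0,0],[0,0,0],[0,0,0],[0,0,0],[0,0,0]])

```text
time: 21.08
tool_pos: [467.2, -215.6, 128.8]
tcp_rot: [-180.0, -0.0, 69.9]
ft_force: [-0.4, 1.3, 2.7]
finger_gap: 57.3
```

Call:
send_rows(dp=[[0,0,-0.5],[0,0,-1],[0,0,-1],[0,0,-1],[0,0,-1]], rot=[[0,0,0],[0,0,0],[0,0,0],[0,0,0],[0,0,0]])

```text
time: 21.7
tool_pos: [467.7, -215.9, 128.7]
tcp_rot: [179.9, 0.0, 69.9]
ft_force: [-2.0, 1.6, 5.0]
finger_gap: 57.0
```

Call:
send_rows(dp=[[0,0,0],[0,0,0],[0,0,0],[0,0,0],[0,0,0]], rot=[[0,0,0],[0,0,0],[0,0,0],[0,0,0],[0,0,0]], jaw=85.4)

```text
time: 22.32
tool_pos: [467.4, -215.7, 127.9]
tcp_rot: [-180.0, 0.0, 69.9]
ft_force: [0.5, 1.0, 0.2]
finger_gap: 85.2
```

Call:
send_rows(dp=[[0,0,10],[0,0,40],[0,0,80],[0,0,80],[0,0,80]], rot=[[0,0,0],[0,0,0],[0,0,0],[0,0,0],[0,0,0]])

```text
time: 22.95
tool_pos: [467.5, -215.8, 208.3]
tcp_rot: [180.0, 0.0, 69.9]
ft_force: [0.1, 0.0, -0.3]
finger_gap: 85.4
```

Call:
send_rows(dp=[[0,40,0],[2,90,0],[4,145,0],[6,200,0],[8,255,0]], rot=[[0,0,0],[0,0,0],[0,0,0],[0,0,0],[0,0,0]])

```text
time: 23.58
tool_pos: [474.3, 41.0, 206.7]
tcp_rot: [-179.9, 0.0, 69.9]
ft_force: [0.2, 0.7, -0.1]
finger_gap: 85.5
```

Call:
send_rows(dp=[[2,55,0],[4,110,0],[6,160,0],[8,200,0],[8.5,215,0]], rot=[[0,0,0],[0,0,0],[0,0,0],[0,0,0],[0,0,0]])

```text
time: 24.2
tool_pos: [482.8, 256.0, 206.5]
tcp_rot: [-179.9, 0.1, 70.0]
ft_force: [1.2, -1.1, 0.9]
finger_gap: 85.3
```

Run:
```python
from h import *
np.set_printoptions(precision=1,suppress=True)
s=r.sense();print(s["tool_pos"],s["tcp_rot"],s["ft_force"],s["finger_gap"])
for nn in("top","scene"):
    d=snap(nn,nn+"8.png",(280,180,430,310) if nn=="top" else (220,60,320,150),4 if nn=="top" else 6)
    for n,z in (("w",(50,58)),("t",(110,118)),("r",(131,141))):
        P,m=near(d,(467,-217),60,*z); print(nn,n,len(P),P.mean(0),circ(P))
    P,m=near(d,(484,255),50,84,98);print(len(P),P.mean(0),circ(P))
```

```text
[482.8 256.  206.5] [-179.9    0.1   70. ] [ 1.2 -1.1  0.9] 85.30889018163704
top w 136 [ 464.2 -197.2   53.3] (array([ 466.7, -213.4]), 33.5)
top t 331 [ 468.5 -216.3  113.7] (array([ 469.7, -211.1]), 27.0)
top r 206 [ 468.1 -213.4  134.8] (array([ 468.1, -213.7]), 29.0)
60 [498.6 247.4  91.1] (array([488.2, 253.5]), 24.0)
scene w 84 [ 478.6 -200.6   53.9] (array([ 469. , -214.2]), 33.6)
scene t 96 [ 466.5 -218.1  114.3] (array([ 469.7, -214.4]), 28.4)
scene r 109 [ 469.3 -214.5  134.6] (array([ 467.3, -215.7]), 30.2)
151 [485.2 254.4  90.2] (array([482.7, 254. ]), 27.0)
```

View pics/top8.png

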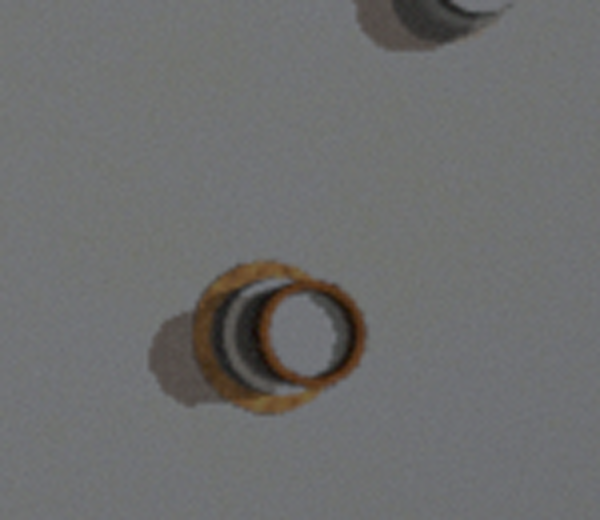

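View pics/scene8.png

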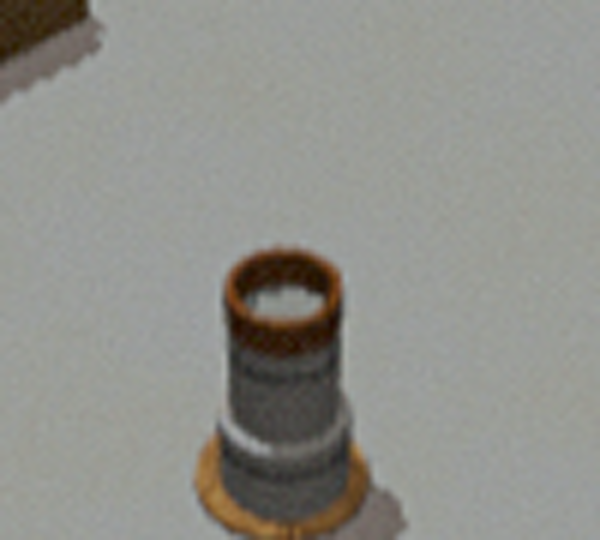

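The tower is concentric: in the top crop the ring is at (313,332) with the lid showing inside it, and in the scene crop ring and tins share an axis near x=284. Now the gourd.

Call:
send_rows(dp=[[0.3,0.7,-40],[0.3,0.7,-80],[0.3,0.7,-80],[0.3,0.7,-80],[0.3,0.7,-80]], rot=[[0,0,0],[0,0,0],[0,0,0],[0,0,0],[0,0,0]])

```text
time: 24.92
tool_pos: [485.7, 255.1, 130.4]
tcp_rot: [179.8, -0.1, 69.9]
ft_force: [0.2, 0.5, 0.6]
finger_gap: 85.1
```

Call:
send_rows(dp=[[0,0,-20],[0,0,-45],[0,0,-68],[0,0,-80],[0,0,-83]], rot=[[0,0,0],[0,0,0],[0,0,0],[0,0,0],[0,0,0]])

```text
time: 25.55
tool_pos: [484.4, 255.0, 45.3]
tcp_rot: [180.0, -0.0, 69.9]
ft_force: [-0.7, -0.0, 0.0]
finger_gap: 85.7
```

Call:
send_rows(dp=[[0,0,0],[0,0,0],[0,0,0],[0,0,0],[0,0,0]], rot=[[0,0,0],[0,0,0],[0,0,0],[0,0,0],[0,0,0]], jaw=54, force=40)

```text
time: 26.18
tool_pos: [485.2, 255.2, 46.5]
tcp_rot: [179.9, -0.1, 69.9]
ft_force: [-1.1, -1.7, 7.2]
finger_gap: 60.2
```

Run:
```python
from h import *
d=snap("scene","scene9.png",(310,170,430,270),6)
s=r.sense();print(s["tool_pos"],s["ft_force"],s["finger_gap"])
```

```text
[485.21292866 255.23591106  46.54492433] [-1.45922737 -2.06806239  6.68841243] 59.82980742139531
```

View pics/scene9.png

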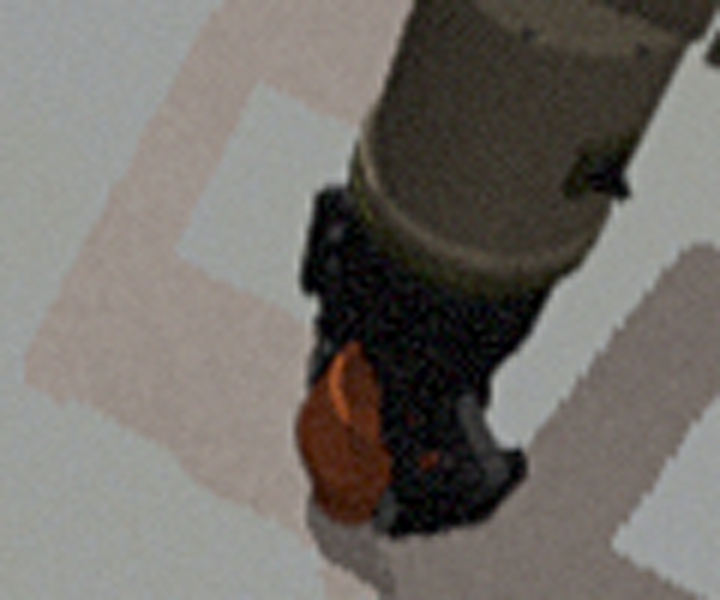

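The gourd is upright between the pads at (345,440), opening 60 mm. Lifting gently.

Call:
send_rows(dp=[[0,0,4],[0,0,10],[0,0,20],[0,0,30],[0,0,40]], rot=[[0,0,0],[0,0,0],[0,0,0],[0,0,0],[0,0,0]])

```text
time: 26.85
tool_pos: [484.4, 255.1, 86.0]
tcp_rot: [180.0, -0.0, 69.9]
ft_force: [0.4, -0.3, -2.1]
finger_gap: 60.1
```

Call:
send_rows(dp=[[0,0,25],[0,0,55],[0,0,90],[0,0,120],[0,0,140]], rot=[[0,0,0],[0,0,0],[0,0,0],[0,0,0],[0,0,0]])

```text
time: 27.48
tool_pos: [484.7, 255.2, 227.3]
tcp_rot: [179.9, -0.1, 69.9]
ft_force: [0.4, 0.6, -2.2]
finger_gap: 59.9
```

Call:
send_rows(dp=[[-1,-20,0],[-2,-55,0],[-3,-95,0],[-5,-135,0],[-6,-175,0]], rot=[[0,0,0],[0,0,0],[0,0,0],[0,0,0],[0,0,0]])

```text
time: 28.1
tool_pos: [476.8, 77.8, 223.2]
tcp_rot: [-179.9, 0.1, 69.9]
ft_force: [0.6, 0.6, -1.0]
finger_gap: 60.2
```

Call:
send_rows(dp=[[-1,-40,0],[-3,-80,0],[-4,-120,0],[-6,-160,0],[-7,-200,0]], rot=[[0,0,0],[0,0,0],[0,0,0],[0,0,0],[0,0,0]])

```text
time: 28.72
tool_pos: [469.5, -121.8, 223.3]
tcp_rot: [-179.9, 0.0, 69.9]
ft_force: [1.4, 0.3, -2.3]
finger_gap: 59.9
```

Call:
send_rows(dp=[[-1,-35,0],[-2,-65,0],[-3,-85,0],[-3.6,-93,0],[-3.6,-95.2,0]], rot=[[0,0,0],[0,0,0],[0,0,0],[0,0,0],[0,0,0]])

```text
time: 29.35
tool_pos: [467.3, -215.1, 224.6]
tcp_rot: [-180.0, -0.0, 69.9]
ft_force: [-0.6, 0.8, -0.6]
finger_gap: 59.8
```

Call:
send_rows(dp=[[0,0,-10],[0,0,-20],[0,0,-25],[0,0,-25],[0,0,-25]], rot=[[0,0,0],[0,0,0],[0,0,0],[0,0,0],[0,0,0]])

```text
time: 29.98
tool_pos: [467.7, -215.2, 200.2]
tcp_rot: [180.0, 0.0, 69.9]
ft_force: [0.2, 0.5, -1.6]
finger_gap: 59.6
```

Run:
```python
from h import *
np.set_printoptions(precision=1,suppress=True)
d=snap("scene","scene10.png",(220,30,320,150),5);np.savez("scene10.npz",**d)
d=snap("top","top10.png",(280,180,430,310),4)
s=r.sense();print(s["tool_pos"],s["ft_force"],s["finger_gap"])
```

```text
[ 467.8 -215.3  200.5] [ 0.3  0.1 -2.6] 59.999287998833225
```

View pics/scene10.png

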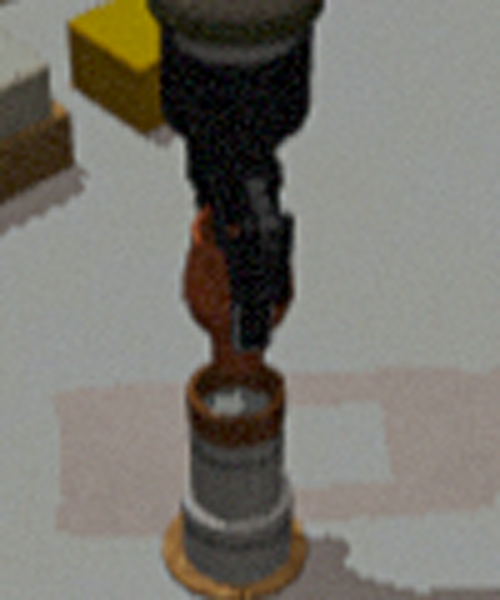

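View pics/top10.png

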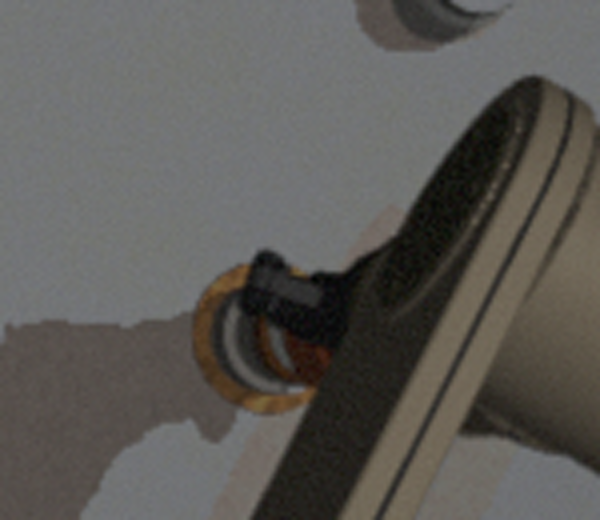

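The gourd (x 183–293) is centred over the ring (x 188–285). Lowering in stages and watching the force.

Call:
send_rows(dp=[[0,0,-8],[0,0,-15],[0,0,-20],[0,0,-24],[0,0,-24]], rot=[[0,0,0],[0,0,0],[0,0,0],[0,0,0],[0,0,0]])

```text
time: 30.7
tool_pos: [467.3, -215.1, 175.5]
tcp_rot: [-180.0, -0.0, 69.9]
ft_force: [-0.8, 0.1, -2.3]
finger_gap: 59.9
```

Call:
send_rows(dp=[[0,0,-4],[0,0,-8],[0,0,-11],[0,0,-13],[0,0,-14]], rot=[[0,0,0],[0,0,0],[0,0,0],[0,0,0],[0,0,0]])

```text
time: 31.32
tool_pos: [467.5, -215.2, 161.9]
tcp_rot: [-180.0, -0.0, 69.9]
ft_force: [0.1, -0.2, -2.0]
finger_gap: 60.1
```

Run:
```python
from h import *
np.set_printoptions(precision=1,suppress=True)
d=snap("scene","scene11.png",(220,30,320,150),5)
s=r.sense();print(s["tool_pos"],s["ft_force"],s["finger_gap"])
```

```text
[ 467.5 -215.2  161.8] [-0.4 -0.3 -1.8] 60.086819596537715
```

View pics/scene11.png

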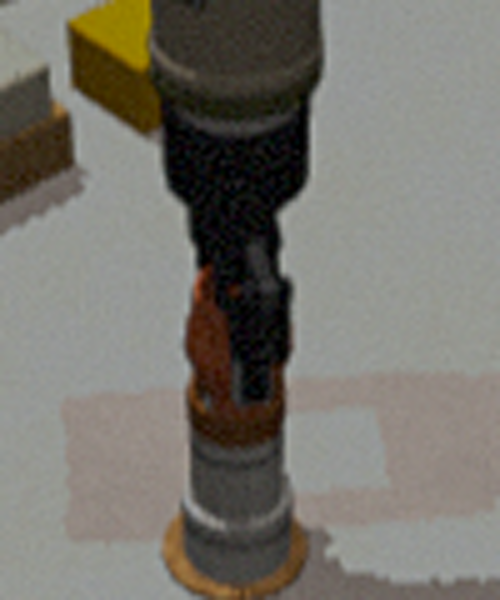

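The foot is inside the ring with no contact yet (z 162). Now the last millimetres.

Call:
send_rows(dp=[[0,0,-0.5],[0,0,-1],[0,0,-1.5],[0,0,-1.5],[0,0,-1.5]], rot=[[0,0,0],[0,0,0],[0,0,0],[0,0,0],[0,0,0]])

```text
time: 32.0
tool_pos: [467.7, -215.3, 160.7]
tcp_rot: [180.0, 0.0, 69.9]
ft_force: [0.0, 0.1, -0.6]
finger_gap: 59.7
```

Call:
send_rows(dp=[[0,0,-0.5],[0,0,-1],[0,0,-1],[0,0,-1]], rot=[[0,0,0],[0,0,0],[0,0,0],[0,0,0]])

```text
time: 32.5
tool_pos: [468.2, -215.5, 160.6]
tcp_rot: [179.9, 0.0, 69.9]
ft_force: [-1.1, 0.4, 5.5]
finger_gap: 60.0
```

Contact. I'll release gradually.

Call:
send_rows(dp=[[0,0,0],[0,0,0],[0,0,0],[0,0,0]], rot=[[0,0,0],[0,0,0],[0,0,0],[0,0,0]], jaw=70)

```text
time: 33.0
tool_pos: [467.5, -215.2, 159.3]
tcp_rot: [-180.0, -0.0, 69.9]
ft_force: [-0.6, 0.7, -0.5]
finger_gap: 70.0
```

Call:
send_rows(dp=[[0,0,0],[0,0,0],[0,0,0],[0,0,0]], rot=[[0,0,0],[0,0,0],[0,0,0],[0,0,0]], jaw=85.4)

```text
time: 33.5
tool_pos: [467.6, -215.2, 159.5]
tcp_rot: [-180.0, -0.0, 69.9]
ft_force: [-0.2, 0.2, 0.2]
finger_gap: 85.5
```

Call:
send_rows(dp=[[0,0,15],[0,0,40],[0,0,80],[0,0,120],[0,0,140]], rot=[[0,0,0],[0,0,0],[0,0,0],[0,0,0],[0,0,0]])

```text
time: 34.12
tool_pos: [468.4, -215.7, 303.3]
tcp_rot: [179.7, 0.0, 69.9]
ft_force: [0.2, -0.1, -1.1]
finger_gap: 85.2
```

Call:
send_rows(dp=[[0,40,0],[0,90,0],[0,140,0],[0,190,0],[0,240,0]], rot=[[0,0,0],[0,0,0],[0,0,0],[0,0,0],[0,0,0]])

```text
time: 34.75
tool_pos: [467.1, 26.3, 299.3]
tcp_rot: [-180.0, 0.0, 69.9]
ft_force: [1.0, -0.4, 0.4]
finger_gap: 85.3
```

Call:
send_rows(dp=[[0,30,0],[0,50,0],[0,60,0],[0,60,0],[0,60,0]], rot=[[0,0,0],[0,0,0],[0,0,0],[0,0,0],[0,0,0]])

```text
time: 35.38
tool_pos: [467.6, 84.1, 299.4]
tcp_rot: [-180.0, 0.0, 69.9]
ft_force: [0.3, -0.3, 0.4]
finger_gap: 84.8
```

Run:
```python
from h import *
np.set_printoptions(precision=1,suppress=True)
s=r.sense();print(s["tool_pos"],s["ft_force"],s["finger_gap"])
for nn in("top","scene"):
    d=snap(nn,nn+"12.png",s=1.5)
    cv2.imwrite("pics/"+nn+"12c.png",cv2.resize(d["pixels"][:,:,::-1][(180 if nn=="top" else 60):(310 if nn=="top" else 150),(280 if nn=="top" else 220):(430 if nn=="top" else 320)],None,fx=4,fy=4))
    for n,z in (("rim",(198,212)),("jar",(78,92))):
        P,m=near(d,(467,-217) if n=="rim" else (681,-328),60,*z); print(nn,n,len(P),P.mean(0),circ(P),P[:,2].min(),P[:,2].max())
    for c in((605.6,383.2),(719.2,300.9)):
        P,m=near(d,c,60,90,220); print(len(P),P.mean(0) if len(P) else '')
```

```text
[467.6  84.1 299.4] [ 0.3 -0.3  0.4] 84.80008634035131
top rim 188 [ 467.2 -215.3  204.6] (array([ 467.5, -214.7]), 25.4) 198.23870098811597 209.69968436685417
top jar 420 [ 681.2 -327.3   84.4] (array([ 682. , -327.4]), 27.8) 78.35335518316026 90.05653341216157
923 [601.2 373.7 147.3]
866 [712.4 293.3 147.3]
scene rim 119 [ 467.8 -216.1  203.7] (array([ 467.8, -215.9]), 26.7) 198.0774072802077 208.6911183027279
scene jar 211 [ 683.1 -327.2   84.5] (array([ 681.1, -329.4]), 28.0) 78.15266396227628 89.86755301696519
1186 [616.5 387.4 145.9]
1081 [728.8 308.4 146.8]
```

View pics/scene12.png

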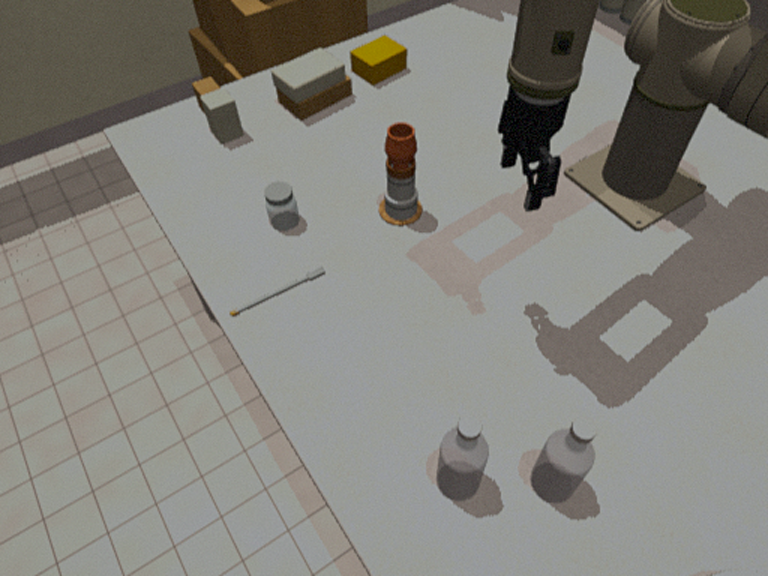

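View pics/scene12c.png

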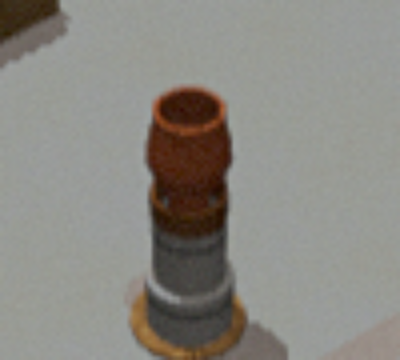

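View pics/top12.png

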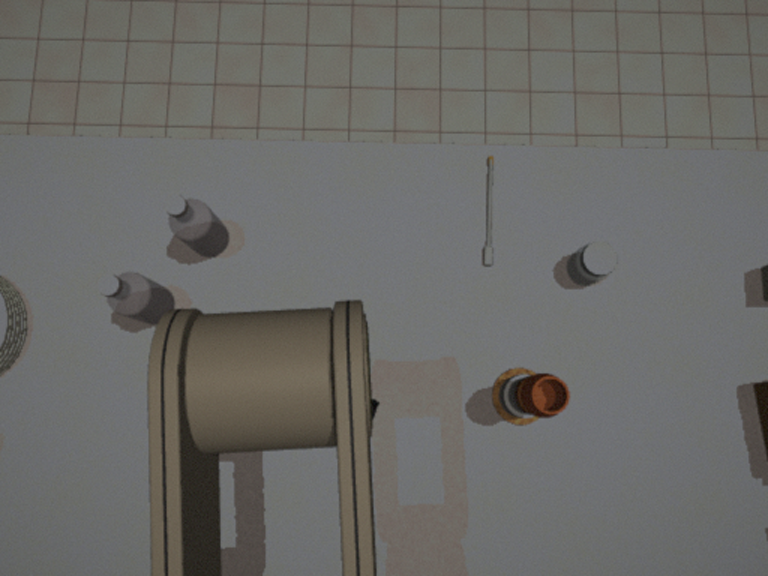

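The tower stands upright at (400,170) in the scene view. The gourd's mouth is up with its foot in the ring, the rim is level at about z 205, and the bottles, jar and bombilla are where they were. Handing in.

```bash
python3 -c "
from bench import job; print(job.hand_in())"
```

```text
the job is handed in; nothing more can be done
None
```

The tower is built on the cork mat in the order asked: wide tin, tall tin, ring stand, then the gourd, mouth up with its foot inside the ring. I handed it in at about 35.5 s, with the gripper open and about 300 mm clear of the tower.

- **Tower:** in the last pictures it stood upright. The gourd's rim was centred at about (467.5, −215.5) mm, and the mat's centre was measured at about (467.7, −216.3). The rim read about 204–205 mm high; 206 was expected.
- **Other things:** the jar and both bottles measured within about 0.2 mm of where they started, camera against camera. I judged the bombilla by eye, and it looked unmoved.
- **Forces:** the highest force I read was about 23 N at the wrist, while seating the tall tin. I eased it off before letting go.
- **Disagreement:** the two cameras and the arm's commanded positions differed by up to about 2 mm on where the pieces stood, which is within the calibration. No check failed.

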